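# Close the bench micrometer on a sample bar with its ratchet

## Task

Take the brass bar from the wooden rack, lay it flat across the round anvil of the green bench micrometer with its middle under the spindle, and let go. Then close the micrometer on it by the black ratchet knob on top, never by the silvery thimble below it: turn the knob clockwise seen from above, in as many grips as it takes and neither pressing down nor pulling up on it, until the ratchet has clearly slipped by about an eighth of a turn against the bar. Leave the bar gripped there, ready for its thickness to be read, and the other bars, the beaker and the stop clock where they are.

Things in the scene. Friction and masses are not known exactly. Their poses are not given: they have to be found in the camera images.
- brass_bar: Yellow brass sample bar, 180 mm long (along its y), 14 mm wide (x), 10 mm thick (z), about 0.21 kg, square ends, the same either way round; loose in one of the rack's three slots, lying flat. Origin: centre of its underside.
- copper_bar: Red-brown copper bar of the same size and frame, in another slot; stays there.
- aluminium_bar: Silvery aluminium bar of the same size and frame, in another slot; stays there.
- rack: Fixed pale wooden block, 172 mm (its x) by 60 mm (y), 26 mm high, with three slots along y, 52 mm apart, 16 mm wide, their floors 20 mm above the worktop, the ribs 6.5 mm higher. Each bar lies centred in its slot, overhanging the block by 60 mm at either end, underside 20 mm over the worktop. Origin: centre of its underside.
- stand: Fixed green bench micrometer, spindle vertical; origin on the worktop on the spindle's axis, x from spindle to column: the gap is open to -x and both y sides; the bar lies along y. Base 16 mm high, x -45 to 85 mm, 96 mm wide. Column 36 mm wide, x 41 to 75 mm, up to 108 mm. Arm over the gap 32 mm wide from x = -16 mm back, z 81 to 108 mm.
- anvil_top (a point): Centre of the flat top of the round steel anvil, 40 mm across, 50 mm above the worktop, on the spindle's axis.
- spindle: Steel spindle, 9 mm across, moving straight down out of the arm, with thimble and knob riding on it. Origin: centre of its lower face, at the start 13.7 to 15.7 mm above the anvil (3.7 to 5.7 mm above a bar on it). Quick-feed screw, 10 mm a turn; its friction holds up to about 8 N of axial force, beyond that a push or pull on the knob drives it, so keep below.
- thimble (a joint): Turn of the silvery thimble (23 mm across, 30 mm high, just below the knob), rad, growing clockwise from above as the spindle goes down (1.59 mm a rad). Turning it directly bypasses the ratchet and squeezes too hard.
- ratchet (a joint): Turn of the black knob relative to the thimble, rad, growing clockwise from above; about 0 at the start. It keeps its value while the knob drives the thimble and grows only as the ratchet slips, at about 0.034 N m; together with the screw's friction that makes 10 to 22 N of spindle force on the bar.
- knob_top (a point): Centre of the top of the black knurled knob, 18 mm across, 26 mm high, white mark on its rim, 175 to 177.5 mm above the worktop at the start; the thimble begins 29 mm below. The knob goes down with the spindle, so a gripper turning it must go down 1.59 mm a rad until the spindle meets the bar, and no farther after that.
- beaker_100: Small glass beaker, 54x59x70 mm, at the back; stays where it is. Origin: centre of its underside.
- stop_clock: Yellow stop clock, 68x62x18 mm, at the front left; stays where it is. Origin: centre of its underside.
There are look-alikes about, which are no part of the job. There is more than one size of the brass_bar; the one meant has the size given above.

How it is judged:
On the way, in this order (a step that is already met when the one before it is completed fails the run):
1. the brass bar lies flat across the anvil, its middle under the spindle, let go and not yet clamped, the ratchet not yet slipped (horizontal distance between brass_bar and anvil_top below 0.015 m and z of brass_bar in the frame of anvil_top between -0.002 and 0.002 m and angle between brass_bar's own z axis and vertical below 0.06 rad and contact force between the fingers and brass_bar below 0.1 N and contact force between spindle and brass_bar below 1 N and value of joint ratchet below 0.2 rad), for 0.2 s.
2. the ratchet has slipped at least 0.4 rad with the spindle bearing on the bar (value of joint ratchet above 0.4 rad and contact force between spindle and brass_bar above 4 N), for 0.1 s.
At the end, for the whole second after the job is handed in: The brass bar lies flat on the anvil (tilt under 0.06 rad, its centre within 15 mm of the spindle's axis), at rest and held between spindle and anvil with at least 2 N, and the ratchet has slipped at least 0.4 rad (horizontal distance between brass_bar and anvil_top below 0.015 m and angle between brass_bar's own z axis and vertical below 0.06 rad and contact force between spindle and brass_bar above 2 N and value of joint ratchet above 0.4 rad and linear speed of brass_bar below 0.01 m/s); the robot touches nothing.
It fails at once if the spindle squeezes the bar with more than 32 N (contact force between spindle and brass_bar above 32 N).
It fails at once if the fingers take hold of the thimble (more than 5 N) (contact force between the fingers and thimble_c0 above 5 N).
It fails at once if another bar is moved more than 15 mm (distance of any of copper_bar, aluminium_bar from where it was at the start of the episode above 0.015 m).
It fails at once if the beaker or the stop clock is moved more than 20 mm (distance of any of beaker_100, stop_clock from where it was at the start of the episode above 0.02 m).
It also fails if it takes over 72 s, if anything falls off the work surface, if the arm or the gripper's body presses on something with over 40 N, if the wrist force passes 120 N, or if a joint passes its speed limit or range.

## Robot

A 6-joint arm with a two-finger parallel gripper is mounted at the origin on a cart in front of the work surface, level with it; the furniture and walls round the work are solid. World frame = base frame: x ahead of the robot, y to its left, z up, the work surface at z = 0. Lengths are in m, angles in rad, forces in N, time in s.
With the tool pointing down it reaches from about 0.275 to 0.775 m from the base axis. Payload 14.6 kg.
Tool frame: the origin (TCP) lies at the very end of the fingers, on their centre line; the grasp point (between the pads) lies 19 mm behind it; z points along the fingers, y is the line along which they close (so a half turn about z gives the same grasp; the last joint's range is limited). The gripper opens to 85 mm and grips with 20 to 120 N. Pads are 22 mm wide; open, the fingers measure 114 mm over their backs; the gripper's body (76 mm by 85 mm) begins 54 mm behind the grasp point. The pads swing forward as they close: fully open they stand 13 mm farther back than shut.
Start: joints at [-1.425, 0.263, -0.048, 1.259, 0, 1.415], TCP at [0.156, -0.501, 0.231] pointing down, gripper open.
Joint ranges: [-2.65, 2.65], [-0.89, 1.7], [-1.18, 1.37], [-2.13, 2.11], [-1.35, 1.29], [-3.14, 3.14]. Speed limits (rad/s): [1.89, 1.89, 2.57, 2.79, 3.14, 3.14].

## Interface

Orientations are given as a unit quaternion [w, x, y, z].
In Python, from cell import r gives the robot as it stands. Calls block until the motion is done:
- r.move_to(position, orientation): joint-space move of the TCP to a pose.
- r.line_to(position, rot=None, feed=0.15, threshold=None): straight line of the TCP; rot=None keeps the orientation; feed is the mean speed in m/s. With threshold (N) it stops when the force on the tool has changed by that much, and returns True; else False.
- r.move_joints(angles): joint-space move.
- r.let_go() and r.gripper_close(effort=None): open the fingers fully, or close them until they stop; effort is the grip in N (None keeps the last).
- r.hold(seconds).
- r.inverse_kinematics(position, orientation): joint angles nearest the present ones, or None.
- r.get_image(name): name is "side" or "top" or "wrist"; returns a dict with "img" (480x640x3 uint8, red, green, blue), "intrinsics" (3x3 intrinsics, pixels), "extrinsics" (4x4, takes a point from world to camera coordinates); the wrist camera has in their place "tool_from_camera" (4x4, takes a point from camera to tool coordinates, whose origin is the TCP and whose axes are the flange's). Camera axes: x right, y down, z forward; pixel columns grow to the right and rows downward; lengths in m; the calibration is good to about 2 mm. A picture is of the moment at which its call begins: read the wrist's pose just before it. There is no depth.
A pose or a line that the arm cannot do raises r.PlanningError and nothing moves.
- r.sign_off(): hands the job in; it is judged then, once.
Readings, each from a call of its own:
- r.read_time_s(): time.
- r.read_q(): joint angles.
- r.read_joint_velocities(): joint speeds.
- r.read_tau(): joint torques, N m.
- r.read_tool_pos(): TCP position.
- r.read_tcp_rot(): TCP orientation.
- r.read_force(): force on the tool from outside, world axes, zero at the start.
- r.read_torque(): the same for the moment, N m.
- r.read_opening(): opening from 0.0 (shut) to 1.0 (fully open).
- r.read_grip_force(): force on a finger pad.
Only numpy, scipy, OpenCV 4.12 (cv2) and the standard library are available. Lean on these libraries where they do the work, as an engineer would, in place of code of your own. Each camera call takes 0.05 s, during which the arm holds its last target. There are 200 camera calls.

## Working session

There is one attempt and no reset: what is moved stays moved. The work goes in short steps, each a Python script; the robot and the scene stay as the last script left them, time stands still between calls to the robot, and variables do not carry over. Pictures are saved under pics/ and viewed, at most 11 in all, crops included, and the job is handed in when it is done.

```bash
ls; mkdir -p pics
python3 - <<'E'
from cell import r
import cv2,numpy as np
for n in ("top","side"):
    d=r.get_image(n); cv2.imwrite(f"pics/{n}0.png",d["img"][:,:,::-1]); np.savez(f"{n}0.npz",**d)
    print(n,d["intrinsics"].tolist(),np.round(d["extrinsics"],4).tolist())
print(r.read_time_s(),r.read_tool_pos(),r.read_tcp_rot())
E
```

```text
pics
top [[445.3693402699583, 0.0, 318.827532271323], [0.0, 445.3693402699583, 235.19090995655372], [0.0, 0.0, 1.0]] [[0.0172, -0.9998, 0.008, 0.0051], [-0.9995, -0.0174, -0.0247, 0.4987], [0.0248, -0.0075, -0.9997, 1.1575], [0.0, 0.0, 0.0, 1.0]]
side [[472.6011349451131, 0.0, 308.1749544003242], [0.0, 472.6011349451131, 242.10061675704958], [0.0, 0.0, 1.0]] [[-0.8738, -0.4859, -0.0184, 0.4722], [-0.2987, 0.5663, -0.7682, 0.2375], [0.3837, -0.6658, -0.64, 0.8198], [0.0, 0.0, 0.0, 1.0]]
0.1 [ 0.15549261 -0.50120818  0.23088356] [-4.53364472e-04  9.88712603e-01  1.49823839e-01 -9.57769174e-06]
```

View pics/top0.png

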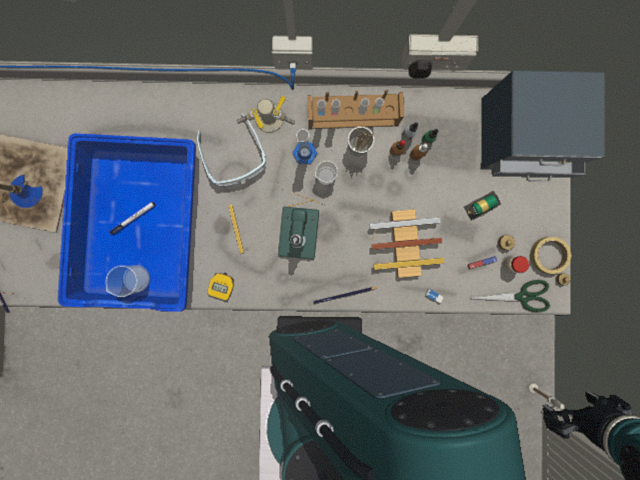

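View pics/side0.png

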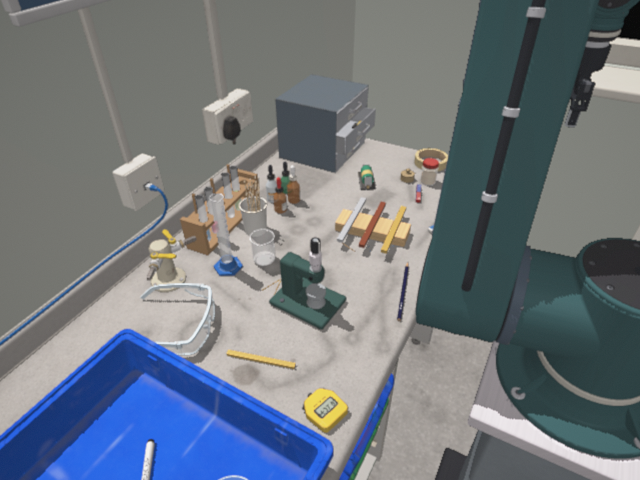

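The top view shows the rack with brass bar nearest the robot (375..442, 265), copper at (405,243) and aluminium at (405,224). The stand is at (298,233) with the knob at about (297,241) and its column away from the robot. The yellow strip at (236,228) is a look-alike, and the side view agrees. I'll measure these, then take wrist pictures.

```bash
cat > h.py <<'E'
import numpy as np,cv2
from cell import r
from scipy.spatial.transform import Rotation as R
def down(yaw):   # tool z down, tool x at world angle yaw, tool y at yaw-90deg
    return np.array([0,np.cos(yaw/2),np.sin(yaw/2),0.])
def ray(K,E,px,z):   # pixels -> points on plane z ; E world->cam
    px=np.atleast_2d(px).astype(float); d=np.c_[px,np.ones(len(px))]@np.linalg.inv(K).T@E[:3,:3]
    c=-E[:3,:3].T@E[:3,3]; return c+d*((z-c[2])/d[:,2])[:,None]
def wrist(name):
    p,q=r.read_tool_pos(),r.read_tcp_rot(); d=r.get_image("wrist")
    T=np.eye(4);T[:3,:3]=R.from_quat(np.roll(q,-1)).as_matrix();T[:3,3]=p
    E=np.linalg.inv(T@d["tool_from_camera"]); cv2.imwrite(f"pics/{name}.png",d["img"][:,:,::-1])
    np.savez(name+".npz",img=d["img"],K=d["intrinsics"],E=E,tc=d["tool_from_camera"]); return d["img"],d["intrinsics"],E
def rects(img,K,E,lo,hi,z,amin=60):
    m=cv2.inRange(cv2.cvtColor(img,cv2.COLOR_RGB2HSV),lo,hi)
    for c in cv2.findContours(m,cv2.RETR_EXTERNAL,cv2.CHAIN_APPROX_NONE)[0]:
        if cv2.contourArea(c)<amin: continue
        b=cv2.boxPoints(cv2.minAreaRect(c)); w=ray(K,E,b,z)[:,:2]
        e=[w[1]-w[0],w[2]-w[1]]; L=[np.linalg.norm(x) for x in e]; v=e[int(np.argmax(L))]
        print("px",b.mean(0).round(),"c",w.mean(0).round(4),"LxW",np.round(sorted(L),4),"ang",round(np.degrees(np.arctan2(v[1],v[0]))%180,2))
E
python3 - <<'E'
from h import *
d=np.load("top0.npz");a=(d["img"],d["intrinsics"],d["extrinsics"])
print("yellow");rects(*a,(18,120,80),(32,255,255),.03)
print("copper");rects(*a,(0,110,60),(10,255,200),.03)
print("green");rects(*a,(60,60,20),(95,255,120),.016,300)
print("knob",ray(a[1],a[2],[297,241],.176))
w=r.get_image("wrist");print(w["intrinsics"],np.round(w["tool_from_camera"],4))
for p,y in (((.43,-.18,.25),0),((.43,-.18,.25),np.pi),((.46,.05,.3),0),((.46,.05,.3),np.pi)): print(r.inverse_kinematics(p,down(y)))
E
```

```text
yellow
px [220. 286.] c [0.3646 0.2624] LxW [0.0597 0.061 ] ang 162.85
px [409. 264.] c [ 0.4286 -0.217 ] LxW [0.0206 0.1782] ang 94.43
px [236. 229.] c [0.5112 0.2268] LxW [0.0087 0.1242] ang 15.24
px [258. 118.] c [0.7967 0.1768] LxW [0.0151 0.0544] ang 26.01
px [278. 105.] c [0.8317 0.124 ] LxW [0.0149 0.0521] ang 158.1
copper
px [520. 264.] c [ 0.4336 -0.5025] LxW [0.0402 0.0415] ang 45.78
px [407. 243.] c [ 0.4817 -0.2111] LxW [0.0137 0.1783] ang 96.42
green
px [624. 442.] c [-0.022  -0.7799] LxW [0.0804 0.1197] ang 179.96
px [299. 452.] c [-0.058   0.0544] LxW [0.1525 0.3231] ang 43.44
px [392. 417.] c [ 0.0342 -0.1831] LxW [0.3194 0.7525] ang 65.04
px [531. 295.] c [ 0.3516 -0.5394] LxW [0.0781 0.0852] ang 93.94
px [298. 232.] c [0.5044 0.0671] LxW [0.0916 0.1255] ang 175.4
knob [[0.48047205 0.06344365 0.176     ]]
[[406.96584321   0.         326.58042543]
 [  0.         406.96584321 235.27242467]
 [  0.           0.           1.        ]] [[ 8.000e-04 -9.588e-01 -2.841e-01  7.240e-02]
 [ 1.000e+00  1.100e-03 -1.000e-03  2.000e-04]
 [ 1.200e-03 -2.841e-01  9.588e-01 -1.421e-01]
 [ 0.000e+00  0.000e+00  0.000e+00  1.000e+00]]
[-0.57152562  0.15642974 -0.13917581  1.27519078  0.          2.57006704]
[-0.57152562  0.15642974 -0.13917581  1.27519078  0.         -0.57152562]
[-0.06813096  0.14237913 -0.0218253   1.4065919   0.          3.07346169]
[-0.06813096  0.14237913 -0.0218253   1.4065919   0.         -0.06813096]
```

Run:
```python
from h import *
Y=np.radians(95.4)
r.move_to([.48,.05,.33],down(Y)); im=wrist("w_stand")
print("green");rects(*im,(55,60,15),(100,255,140),.016,2000)
u=np.array([np.cos(Y),np.sin(Y)]);g=np.array([.4286,-.214])+.065*u
r.move_to([*g,.2],down(Y)); im=wrist("w_bar")
print("yellow");rects(*im,(15,90,60),(35,255,255),.03,1000)
print("copper");rects(*im,(0,90,40),(12,255,220),.03,1000)
print(r.read_time_s(),r.read_tool_pos(),r.read_force())
```

```text
green
px [ 17. 197.] c [ 0.1305 -0.0057] LxW [0.0366 0.1875] ang 82.58
px [354. 167.] c [0.5087 0.0681] LxW [0.0934 0.1349] ang 175.93
yellow
px [419. 282.] c [ 0.5053 -0.2029] LxW [0.0351 0.0657] ang 96.42
px [475. 281.] c [ 0.5512 -0.1975] LxW [0.0237 0.0643] ang 95.93
px [332. 282.] c [ 0.4347 -0.2159] LxW [0.0718 0.1794] ang 97.53
copper
px [388. 281.] c [ 0.4804 -0.2107] LxW [0.0144 0.1792] ang 95.98
3.525 [ 0.42331494 -0.14883907  0.2007534 ] [-0.17157757  0.10880595  0.42863015]
```

View pics/w_stand.png

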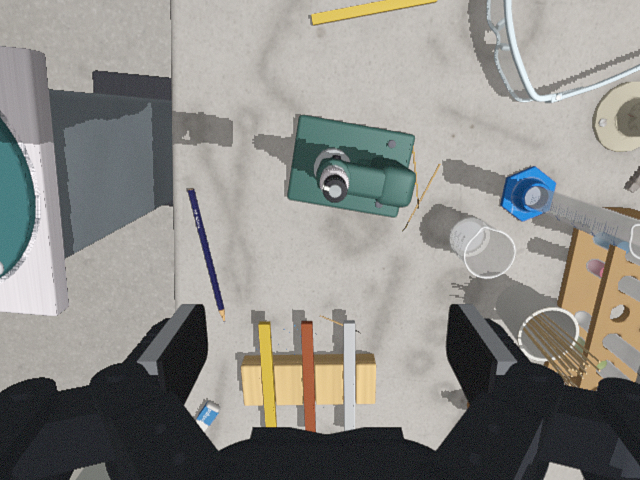

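View pics/w_bar.png

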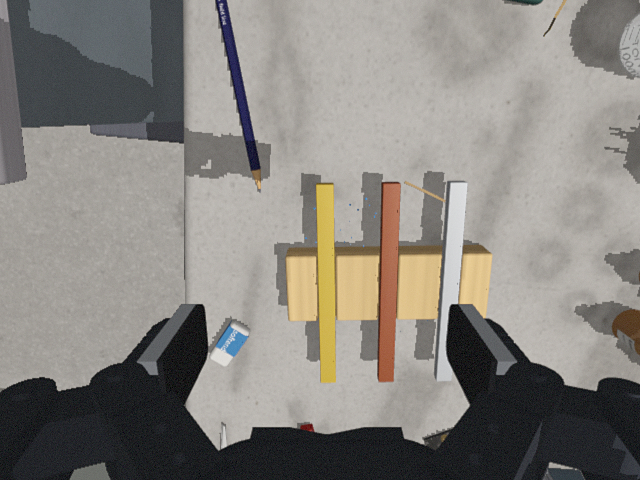

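The stand view shows the base corners at about (299,115), (413,135), (289,196) and (398,216), with the knob top centre at about (334,188). In the rack view the brass bar's top face spans (317–334, 184) to (321–336, 381), with copper 60 px to its right. The pencil is clear on the left.

Run:
```python
from h import *
s=np.load("w_stand.npz");b=np.load("w_bar.npz")
p=ray(s["K"],s["E"],[[299,115],[413,135],[398,216],[289,196]],.016)[:,:2]
print("base",p.round(4),[ (round(np.linalg.norm(q),4),round(np.degrees(np.arctan2(q[1],q[0])),1)) for q in (p[1]-p[0],p[2]-p[3],p[0]-p[3])])
ex=np.array([np.cos(np.radians(-4.6)),np.sin(np.radians(-4.6))])
print("origin from base front mid", (p[0]+p[3])/2+.045*ex)
# knob top: dark low-saturation blob near (334,188)
hsv=cv2.cvtColor(s["img"],cv2.COLOR_RGB2HSV)[150:225,300:375]; cv2.imwrite("pics/k.png",cv2.resize(s["img"][150:225,300:375,::-1],None,fx=7,fy=7,interpolation=0))
m=((hsv[:,:,2]<60)&(hsv[:,:,1]<90)).astype(np.uint8)
for c in cv2.findContours(m,cv2.RETR_EXTERNAL,cv2.CHAIN_APPROX_NONE)[0]:
    if cv2.contourArea(c)>30:
        (x,y),R_=cv2.minEnclosingCircle(c); print("knob px",x+300,y+150,R_,ray(s["K"],s["E"],[[x+300,y+150]],.176).round(4))
print("brass")
rects(b["img"],b["K"],b["E"],(20,165,60),(35,255,255),.03,300)
```

```text
base [[0.4438 0.1187]
 [0.5689 0.1095]
 [0.5656 0.0181]
 [0.439  0.0296]] [(np.float64(0.1255), np.float64(-4.2)), (np.float64(0.1271), np.float64(-5.2)), (np.float64(0.0892), np.float64(87.0))]
origin from base front mid [0.48626253 0.07056271]
knob px 334.0 182.0 10.049975395202637 [[0.4832 0.0752 0.176 ]]
brass
```

View pics/k.png

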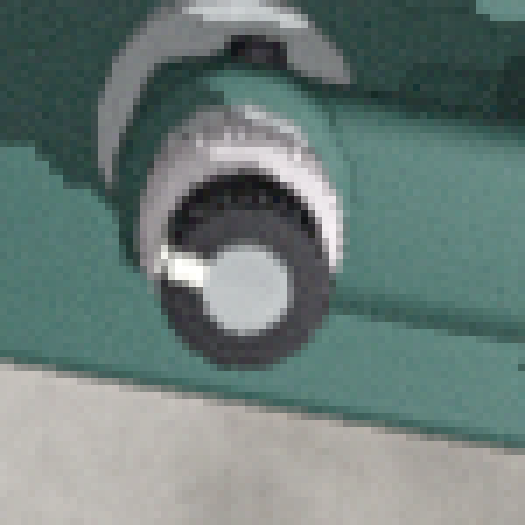

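The crop shows the knob's top face centred at crop (246,287), which is pixel (335.1,191.0). Its radius of about 12 px fits 18 mm.

Run:
```python
from h import *
s=np.load("w_stand.npz");b=np.load("w_bar.npz")
print("knob",ray(s["K"],s["E"],[335.1,191.0],.176).round(4))
w=ray(b["K"],b["E"],[[317.5,183.5],[334,183.5],[336,381],[321,381.5]],.03)[:,:2]
a=(w[0]+w[1])/2;c=(w[2]+w[3])/2;print("brass",(a+c)/2,a-c,np.linalg.norm(a-c),np.degrees(np.arctan2(*(a-c)[::-1])))
print("by copper",np.array([.4804,-.2107])-.052*np.array([np.cos(np.radians(6)),np.sin(np.radians(6))]))
# alternative knob from top view + anvil check
t=np.load("top0.npz");cv2.imwrite("pics/kt.png",cv2.resize(t["img"][200:265,270:330,::-1],None,fx=8,fy=8,interpolation=0))
```

```text
knob [[0.4847 0.0687 0.176 ]]
brass [ 0.43034988 -0.21614004] [-0.01924712  0.17702525] 0.1780685027893853 96.20512407774368
by copper [ 0.42868486 -0.21613548]
```

```bash
cat >> h.py <<'E'
def ang(d): return np.array([np.cos(np.radians(d)),np.sin(np.radians(d))])
E
python3 - <<'E'
from h import *
u=ang(96);n=ang(6);c=np.array([.4295,-.216]);g=c+.065*u;q=down(np.radians(96))
s=g-.018*n
r.line_to([*s,.08],rot=q,feed=.2); r.line_to([*s,.012],feed=.1)
print(r.read_force(),r.read_opening())
r.gripper_close(effort=20); print("stall",r.read_opening(),r.read_grip_force(),r.read_force())
for k in range(1,7):
    r.line_to([*(s+.003*k*n),.012],feed=.05); print(k,round(r.read_opening(),3),r.read_grip_force(),np.round(r.read_force(),1))
im=wrist("w_grip"); print(r.read_time_s(),r.read_tool_pos())
E
```

```text
[-0.46869031 -0.67452707 -0.68170442] 0.9971417203828066
stall 0.3041165335598899 19.844424007460475 [36.25596556 21.41594915  5.49165655]
1 0.224 20.660163967550034 [38.2 23.7  9.7]
2 0.165 22.634098076960072 [35.1 22.7 11.4]
3 0.166 21.946693343343213 [22.4 15.5 11. ]
4 0.162 23.71334860144998 [10.3  6.6  8.5]
5 0.158 20.03228098154068 [3.9 2.5 6.8]
6 0.156 20.006655156612396 [-0.9  1.   6.8]
7.35 [ 0.42303223 -0.15149497  0.01239753]
```

View pics/w_grip.png

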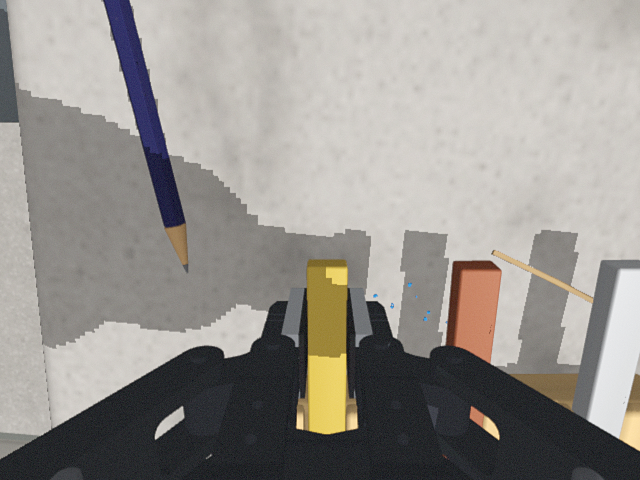

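The bar is held between the pads, with copper clear of them at about (475,290). I'll tighten the grip, lift, and go to a spot in front of the gap.

Run:
```python
from h import *
d=np.load("w_grip.npz"); p=r.read_tool_pos()
e=ray(d["K"],d["E"],[[327,260],[327,282]],.03)[:,:2]-p[:2]; print("end along bar (edge top/bot px)",e@ang(96),e@ang(6))
r.gripper_close(effort=90); print(r.read_opening(),r.read_force())
r.line_to([p[0],p[1],.13],feed=.1)
S=np.array([.485,.0692]); t=S+.065*ang(85.4)-.09*ang(-4.6); q=down(np.radians(85.4))
r.line_to([*t,.13],rot=q,feed=.2); r.line_to([*t,.06],feed=.1)
r.hold(.2); print(r.read_time_s(),r.read_tool_pos(),r.read_force(),r.read_torque())
im=r.get_image("side");cv2.imwrite("pics/side1.png",cv2.resize(im["img"][210:360,240:440,::-1],None,fx=4,fy=4)); wrist("w_pre")
```

```text
end along bar (edge top/bot px) [0.02703967 0.0193332 ] [0.00039072 0.00039937]
0.1324609346443503 [-0.85028715  2.31575459  7.49991898]
11.5667 [0.4008167 0.1412502 0.0604461] [ 0.12773608  0.07543589 -1.60244437] [ 0.15165788  0.04263307 -0.04289939]
```

View pics/side1.png

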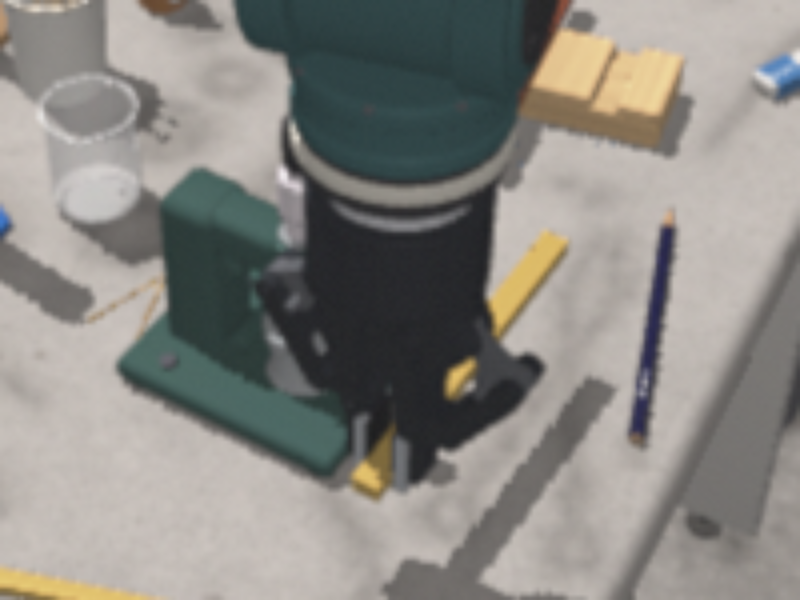

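The crop shows the bar held at its near end, with the near end top edge mid at about crop (371,482) and the far top edge mid at about (554,236). I'll use the side view's rays on the bar's vertical plane to get its tilt.

Run:
```python
from h import *
d=np.load("side0.npz");K,E=d["intrinsics"],d["extrinsics"];C=-E[:3,:3].T@E[:3,3]
n=np.array([*ang(-4.6),0]);u=np.array([*ang(85.4),0]);P=r.read_tool_pos()
for x,y in ((368,480),(371,484),(552,236),(556,239)):
    v=E[:3,:3].T@np.linalg.inv(K)@[240+x/4,210+y/4,1]; X=C+v*((P-C)@n/(v@n)); print(((X-P)@u).round(4),X[2].round(4))
w=np.load("w_pre.npz"); rects(w["img"],w["K"],w["E"],(18,120,40),(35,255,255),.078,300)
cv2.imwrite("pics/wp.png",w["img"][:,:,::-1])
```

```text
0.0194 0.0724
0.0168 0.067
-0.1524 0.0818
-0.1577 0.0756
px [327. 347.] c [0.4006 0.1339] LxW [0.013  0.0688] ang 86.26
px [529.  64.] c [0.4643 0.2223] LxW [0.0063 0.0647] ang 14.79
px [208.  38.] c [0.3755 0.2361] LxW [0.0194 0.0433] ang 175.44
```

View pics/wp.png

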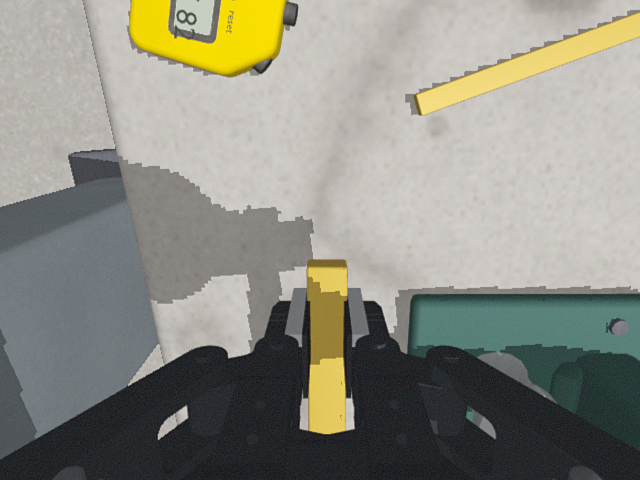

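The wrist view shows the bar in the pads at the same pixels as when it lay in the rack (end at row ~260), so it has not tilted in the grip. Sliding it in.

Run:
```python
from h import *
S=np.array([.485,.0692]); t=S+.065*ang(85.4); pre=t-.09*ang(-4.6)
r.line_to([*pre,.0442],feed=.1)
F0=r.read_force()
hit=r.line_to([*t,.0442],feed=.06,threshold=6); print("slide hit",hit,r.read_tool_pos(),r.read_force()-F0,r.read_torque())
if not hit:
    hit=r.line_to([*t,.0410],feed=.01,threshold=3); print("down",hit,r.read_tool_pos(),r.read_force()-F0)
print(r.read_time_s())
im=r.get_image("side");cv2.imwrite("pics/side2.png",cv2.resize(im["img"][210:360,240:440,::-1],None,fx=4,fy=4))
```

```text
slide hit False [0.48988926 0.13401175 0.04421427] [-0.8026129  -0.14584533  0.4896184 ] [ 0.1558022   0.02570503 -0.00773323]
down True [0.49009371 0.13406581 0.04225314] [ 0.67270104 -0.07639341  7.01285048]
13.9
```

Run:
```python
from h import *
r.let_go(); p=r.read_tool_pos(); print(r.read_force())
r.line_to([p[0],p[1],.25],feed=.2)
S=np.array([.485,.0692]); yaw=np.arctan2(S[1],S[0])+np.pi+2.95
j=r.inverse_kinematics([*S,.23],down(yaw)); print(j)
q=j.copy() if hasattr(j,'copy') else list(j)
if q[5]>0: q[5]-=2*np.pi
print(q); r.move_joints(q); print(r.read_tool_pos(),r.read_time_s(),r.read_force())
wrist("w_knob")
im=r.get_image("top");cv2.imwrite("pics/top2.png",im["img"][:,:,::-1])
d=np.load("top0.npz");rects(im["img"],d["intrinsics"],d["extrinsics"],(18,120,80),(32,255,255),.06)
```

```text
[-0.19296942 -0.7366384  -0.33896084]
[-0.02478864  0.20337745 -0.13340224  1.23401664  0.         -3.1165125 ]
[-0.02478864  0.20337745 -0.13340224  1.23401664  0.         -3.1165125 ]
[0.48499765 0.06920904 0.22998379] 19.875 [-0.17853518 -0.60501541  0.7361196 ]
px [258. 118.] c [0.7881 0.1728] LxW [0.0147 0.053 ] ang 26.01
px [278. 105.] c [0.8222 0.1213] LxW [0.0145 0.0507] ang 158.1
```

View pics/w_knob.png

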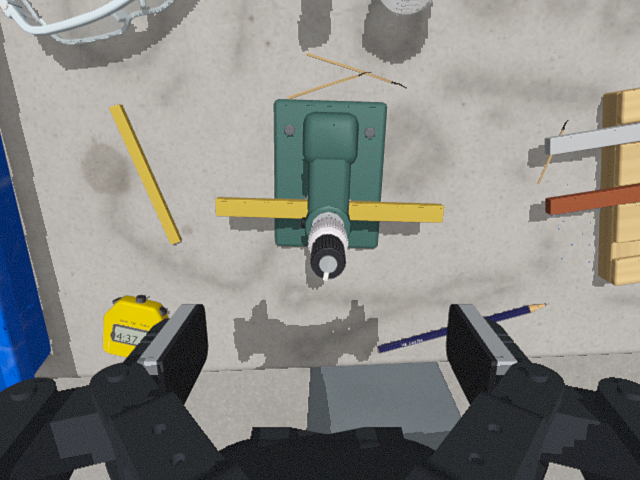

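The bar lies across the anvil, with its ends at (216,207) and (443,213) and the knob top centre at about (328,264). It looks centred; I'll check it numerically.

Run:
```python
from h import *
d=np.load("w_knob.npz");a=(d["img"],d["K"],d["E"])
w=ray(*a[1:],[[217,207],[442.5,213]],.06)[:,:2];print("bar",w.mean(0),np.linalg.norm(w[0]-w[1]),np.degrees(np.arctan2(*(w[0]-w[1])[::-1])))
g=cv2.cvtColor(d["img"],cv2.COLOR_RGB2HSV)[235:290,300:360]
m=cv2.morphologyEx(((g[:,:,2]<75)&(g[:,:,1]<80)).astype(np.uint8),cv2.MORPH_CLOSE,np.ones((3,3)))
c=max(cv2.findContours(m,cv2.RETR_EXTERNAL,cv2.CHAIN_APPROX_NONE)[0],key=len);print(cv2.boundingRect(c))
x,y,w_,h_=cv2.boundingRect(c); px=[300+x+w_/2, 235+y+h_-w_/2]  # top disc: lowest, width w_
print("knob",px,ray(*a[1:],px,.176), ray(*a[1:],[328,264],.176))
```

```text
bar [0.48544046 0.0667444 ] 0.1771720776702237 85.62426747518673
(11, 0, 35, 43)
knob [328.5, 260.5] [[0.485778   0.06827936 0.176     ]] [[0.48388375 0.06862732 0.176     ]]
```

Run:
```python
from h import *
import json
Kn=np.array([.4847,.0685])
r.line_to([*Kn,.2],feed=.1); F0=r.read_force(); r.line_to([*Kn,.155],feed=.08)
print(r.read_force()-F0); F0=r.read_force(); T0=r.read_torque()
r.gripper_close(effort=25); r.hold(.1); print("closed",r.read_opening(),r.read_grip_force(),r.read_force()-F0,r.read_tool_pos())
q=r.read_tcp_rot(); yaw=2*np.arctan2(q[2],q[1]); print(yaw,r.read_q()[5])
z=.155
for k in range(3):
    yaw-=.15; z-=1.59e-3*.15; t=r.read_time_s()
    r.line_to([*Kn,z],rot=down(yaw),feed=.0008)
    print(round(r.read_time_s()-t,2),np.round(r.read_force()-F0,2),np.round(r.read_torque()-T0,3),round(r.read_q()[5],3))
json.dump(dict(yaw=yaw,z=z,F0=list(F0),T0=list(T0)),open("st.json","w"))
print(r.read_time_s())
wrist("w_k2")
```

```text
[-0.74161745 -1.3136051  -0.4410045 ]
closed 0.1972780186208472 25.768485367298126 [0.37612857 0.88767874 4.65958893] [0.48478266 0.06855027 0.15516634]
-0.04984005194959551 -3.11797116635226
0.3 [0.64 0.58 5.17] [ 0.073  0.084 -0.097] -2.971
0.3 [0.58 0.29 5.66] [ 0.001  0.202 -0.049] -2.821
0.3 [ 0.24 -0.25  5.23] [-0.058  0.196 -0.042] -2.671
22.7583
```

View pics/w_k2.png

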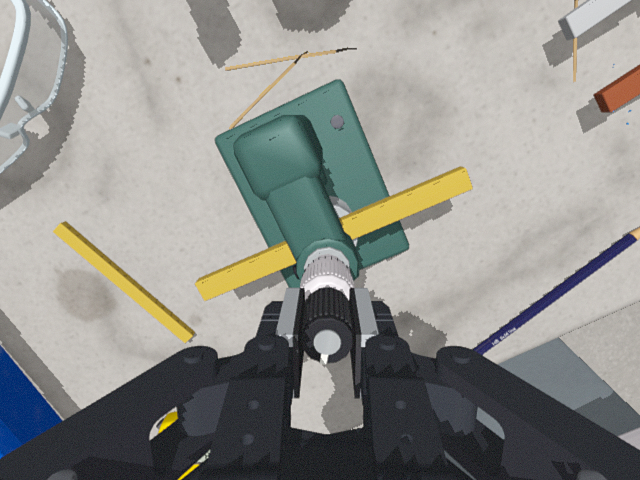

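The knob is gripped cleanly and the white mark has turned with the gripper; the pads are above the silvery thimble. I'll relieve the 5 N of downward load while turning.

```bash
cat > turn.py <<'E'
from h import *
import json
Kn=np.array([.4847,.0685])
def turn(total,ff=1.59e-3,step=.15,stop=None):
    s=json.load(open("st.json")); yaw,z,F0,T0=s["yaw"],s["z"],np.array(s["F0"]),np.array(s["T0"]); n=0
    for k in range(int(round(total/step))):
        f=r.read_force()[2]-F0[2]; c=np.clip(3e-5*f,-1e-4,1e-4)
        yaw-=step; dz=-ff*step+c; z+=dz
        r.line_to([*Kn,z],rot=down(yaw),feed=max(abs(dz)/.3,1e-5))
        f=r.read_force()-F0; print(round(r.read_q()[5],2),round(z*1e3,2),"F",np.round(f,1),"Tz",round((r.read_torque()-T0)[2],3),round(r.read_time_s(),1))
        n=n+1 if stop and f[2]>stop else 0
        json.dump(dict(yaw=yaw,z=z,F0=list(F0),T0=list(T0)),open("st.json","w"))
        if n>=2 or abs(f[2])>7.5: print("STOP"); return
E
python3 -c "
from turn import *
turn(1.5)"
```

```text
-2.52 154.15 F [ 0.3 -0.6  4.8] Tz -0.095 23.1
-2.37 154.01 F [ 0.9 -1.3  3.5] Tz -0.027 23.4
-2.22 153.87 F [ 0.6 -2.2  3.4] Tz 0.003 23.7
-2.07 153.73 F [ 0.4 -2.9  1.9] Tz -0.06 24.0
-1.92 153.55 F [-0.9 -1.4 -0.8] Tz -0.03 24.3
-1.77 153.29 F [-0.2 -2.7 -1.5] Tz -0.006 24.6
-1.62 153.0 F [-1.1 -2.8 -1. ] Tz -0.028 24.9
-1.47 152.73 F [-1.7 -1.9 -0.4] Tz -0.051 25.2
-1.32 152.48 F [-2.2 -2.4 -1.6] Tz -0.045 25.5
-1.17 152.19 F [-3.3 -4.3 -0.8] Tz -0.057 25.8
```

```bash
python3 -c "
from turn import *
turn(2.1,stop=2.)"
```

```text
-1.02 151.93 F [-3.8 -1.6 -0.1] Tz -0.078 26.1
-0.87 151.69 F [-3.5 -1.3  0.6] Tz -0.04 26.4
-0.72 151.47 F [-3.6 -1.8  0.1] Tz 0.011 26.7
-0.57 151.23 F [-3.5 -0.6  0.1] Tz -0.046 27.0
-0.42 151.0 F [-3.6 -0.4  0.6] Tz -0.03 27.3
-0.27 150.78 F [-3.9 -1.1 -0. ] Tz -0.082 27.6
-0.12 150.54 F [-3.5 -0.8  0.3] Tz -0.044 27.9
0.03 150.31 F [-4.6 -1.2  1. ] Tz -0.027 28.2
0.18 150.1 F [-4.5 -0.3 -0.5] Tz -0.03 28.5
0.33 149.84 F [-3.9  0.6 -0.2] Tz -0.037 28.8
0.48 149.6 F [-4.   0.9  1.3] Tz -0.041 29.1
0.63 149.4 F [-3.9 -0.9  2.3] Tz -0.036 29.4
0.78 149.23 F [-4.4 -0.2  3.3] Tz -0.026 29.7
STOP
```

```bash
python3 -c "
from turn import *
turn(.6,ff=0)"
```

```text
0.93 149.33 F [-4.3  1.4  2.3] Tz -0.004 30.0
1.08 149.4 F [-3.6  1.4  2.1] Tz 0.001 30.3
1.22 149.46 F [-3.6  1.6  0.8] Tz -0.052 30.6
1.37 149.49 F [-2.4  1.6 -0.2] Tz -0.05 30.9
```

Run:
```python
from h import *
im=wrist("w_k3")[0]
r.let_go(); p=r.read_tool_pos(); r.line_to([p[0],p[1],.25],feed=.1)
im2=wrist("w_end")[0]; print(r.read_time_s(),r.read_force())
cv2.imwrite("pics/fin.png",np.hstack([im[180:420,180:480],im2[120:360,180:480]])[:,:,::-1])
```

```text
32.8333 [-0.60495791  0.43356038  0.27245611]
```

View pics/fin.png

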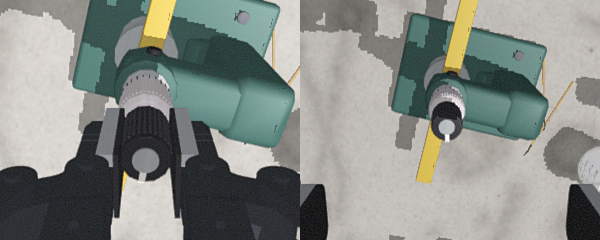

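The white mark still points at the camera after 4.49 rad of turning, so the pads never slipped on the knob. Reaching the bar takes at most 3.58 rad, so the ratchet has slipped about 0.9 rad. The bar is still in place and the gripper is clear.

```bash
python3 -c "
from cell import r
print(r.sign_off())"
```

```text
the job is handed in; nothing more can be done
None
```

The brass bar is clamped flat under the spindle, the ratchet slipped about 0.9 rad by my estimate (nearer a seventh of a turn than an eighth), nothing else was moved, and the job was handed in at about 33 s; the hand-in gave no verdict.

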